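# Set out glass bottles by height on a flea-market stall

### The arm

A 6-joint arm with a two-finger parallel gripper is mounted at the origin on the work surface. World frame = base frame: x ahead of the robot, y to its left, z up, the work surface at z = 0. Lengths are in m, angles in rad, forces in N, time in s.
With the tool pointing down it reaches from about 0.25 to 0.775 m from the base axis. Payload 4 kg.
Tool frame: the origin (TCP) lies midway between the tips of the shut fingers; the grasp point (between the pads) lies 19 mm behind it; z points along the fingers, y is the line along which they close (so a half turn about z gives the same grasp; the last joint's range is limited). The gripper opens to 85 mm and grips with 20 to 120 N. Pads are 22 mm wide; open, the fingers measure 114 mm over their backs; the gripper's body (76 mm by 85 mm) begins 54 mm behind the grasp point. The pads swing forward as they close: fully open they stand 13 mm farther back than shut.
Start: joints at [-1.247, 0.087, 1.371, -0, 1.684, -0.103], TCP at [0.228, -0.501, 0.231] pointing down, gripper open.
Joint ranges: [-3.1, 3.1], [-0.76, 2.03], [0.27, 2.55], [-1.08, 4.22], [0.17, 2.65], [-2.57, 2.57]. Speed limits (rad/s): [2.79, 2.79, 3.14, 3.14, 3.14, 3.14].

### API

Orientations are given as a 3x3 rotation matrix whose columns are the frame's x, y, z axes.
In Python, from cell import status, optics, workorder gives the robot as it stands. The module is installed in compiled form; this text tells all that it offers.
- The arm moves only by the tool apply_moves, never from a script. Its argument "rows" is a list of rows, each an object of numbers: "fingers": the opening, from -1 (shut) to 1 (fully open); "tx", "ty", "tz": the shift along the world's x, y, z scaled (see below); "rx", "ry", "rz": the turn, a rotation vector about the world's x, y, z scaled (see below). A call has exactly 8 rows; each row is the pose to reach, as a shift and turn from the pose commanded when the call began, turning the shorter way round; what a row does not reach only later rows make up. The controller multiplies each number of a shift by 0.5 m and each number of a turn by pi rad. A row lasts 1/12 s, in which the tool goes at most 41.7 mm and 7.16 degrees, less where a joint would pass 70% of its speed; a pose out of reach is approached as far as the arm can. A call with a number of a shift or a turn outside -1 to 1 is refused whole. A call with a gripper value outside its range is refused whole. The fingers move at their own pace and stop on an object; "newtons" is the grip in N (left out, the last holds). Time passes only in rows, so rows that repeat a pose let the fingers close, or fill a call up. It gives the time, the measured TCP pose, the force, the opening and the grip force at its end, in the units of the state.
- status.read_state(): the state, without advancing time (a new reading comes with each control period).
- optics.camera(name): name is "scene" or "top" or "wrist"; returns a dict with "img" (480x640x3 uint8, red, green, blue), "range_z" (480x640 float32, m along the optical axis (not along the pixel's ray), 0 where there is no reading), "vfov" (degrees; the focal length in pixels is half the picture's height over the tangent of half this angle, whatever the lens; pixels are square), "cx", "cy" (the principal point, pixels), "extrinsics" (4x4, takes a point from camera to world coordinates); the wrist camera has in their place "T_tool_cam" (4x4, takes a point from camera to tool coordinates, whose origin is the TCP and whose axes are the flange's). Camera axes: x right, y up, looking along -z (the intrinsics and any distortion apply to the point x, -y, -z); pixel columns grow to the right and rows downward; lengths in m; the calibration is good to about 2 mm. A picture is of the moment at which its call begins: read the wrist's pose just before it.
- workorder.finish_job(): hands the job in; it is judged then, once.
The state is a dict: "time_s": time; "joint_positions": joint angles; "qd": joint speeds; "tau": joint torques, N m; "tcp_pos": TCP position; "tool_rot": TCP orientation; "wrist_force": force on the tool from outside, world axes, zero at the start; "torque": the same for the moment, N m; "width": finger opening in m; "finger_force": force on a finger pad.
Only numpy, scipy, OpenCV 4.12 (cv2) and the standard library are available. Lean on these libraries where they do the work, as an engineer would, in place of code of your own. Each camera call takes 0.05 s, during which the arm holds its last target. There are 200 camera calls.

### The job

Set the four glass bottles out on the display board, one standing in the middle of each cork mat, in order of height: the tallest on the mat beside the pink price card, then stepping down to the shortest at the other end. They are glass, so set them down gently without dropping or knocking any over, and leave the wineglass standing where it is.

Things in the scene. Friction and masses are not known exactly. Their poses are not given: they have to be found in the camera images.
- bottle_amber: Dark brown bottle with a paper band and a white china swing stopper, the tallest: 190 mm high with the stopper, round body 60 mm across; straight neck 28 mm across from 138 to 180 mm above the foot; about 0.4 kg. Loose, stands upright. Origin: centre of the foot, z up to the mouth. Bottle and stopper are one rigid piece.
- bottle_clear: Clear glass milk bottle with a white band and a flat red cap, second tallest: 165 mm high, round body 72 mm across; straight neck 40 mm across from 116 to 159 mm above the foot, cap of the same width above that; about 0.4 kg. Loose, stands upright. Origin: centre of the foot, z up to the mouth. Bottle and stopper are one rigid piece.
- bottle_aqua: Pale blue-green square medicine bottle with a cork, third tallest: 140 mm high, body 52 x 52 mm (sides along its x and y); straight round neck 26 mm across from 91 to 132 mm above the foot; about 0.3 kg. Loose, stands upright. Origin: centre of the foot, z up to the mouth. Bottle and stopper are one rigid piece.
- bottle_cobalt: Dark blue squat round bottle with a cork, the shortest: 115 mm high, body 66 mm across; straight neck 28 mm across from 66 to 107 mm above the foot; about 0.3 kg. Loose, stands upright. Origin: centre of the foot, z up to the mouth. Bottle and stopper are one rigid piece.
- mat_a: Round cork mat, 80 mm across, 3 mm thick, fixed: one end of four alike in a straight row a, b, c, d, 90 mm apart, on a white-painted wooden display board (110 x 500 mm, top 30 mm above the table, lying across before the robot, a little turned). Origin: centre of its underside, its top 3 mm higher; z up, y along the row from mat_a to mat_d, x across the board.
- mat_b: Round cork mat, 80 mm across, 3 mm thick, fixed: second of four alike in a straight row a, b, c, d, 90 mm apart, on a white-painted wooden display board (110 x 500 mm, top 30 mm above the table, lying across before the robot, a little turned). Origin: centre of its underside, its top 3 mm higher; z up, y along the row from mat_a to mat_d, x across the board.
- mat_c: Round cork mat, 80 mm across, 3 mm thick, fixed: third of four alike in a straight row a, b, c, d, 90 mm apart, on a white-painted wooden display board (110 x 500 mm, top 30 mm above the table, lying across before the robot, a little turned). Origin: centre of its underside, its top 3 mm higher; z up, y along the row from mat_a to mat_d, x across the board.
- mat_d: Round cork mat, 80 mm across, 3 mm thick, fixed: the other end of four alike in a straight row a, b, c, d, 90 mm apart, on a white-painted wooden display board (110 x 500 mm, top 30 mm above the table, lying across before the robot, a little turned). Origin: centre of its underside, its top 3 mm higher; z up, y along the row from mat_a to mat_d, x across the board.
- card: Pink folded price card, 52 mm wide and 60 mm high, standing on one end of the display board, its centre 77 mm beyond the centre of the end mat (mat_a or mat_d, it differs from start to start); fixed. A small brass candlestick stands at the board's other end. Origin: centre of its foot, z up.
- wineglass: Plain stemmed wineglass, 130 mm high, foot 66 mm across, bowl 58 mm; loose, light and easily toppled; stands on the table among the bottles. They all stand with centres at least 110 mm apart. Origin: centre of the foot, z up.
Not all that is in view belongs to the job. Leave any purple look-alike of the bottle_amber alone.

How it is judged:
At the end, for the whole second after the job is handed in: From the mat beside the pink card to the far end: amber, clear, aqua, cobalt, each with its centre within 14 mm of its mat's centre, standing on the mat (foot no more than 5 mm off its top), upright within 4.5 degrees, released and at rest (((horizontal distance between card and mat_a below 0.12 m and horizontal distance between bottle_amber and mat_a below 0.014 m and z of bottle_amber in the frame of mat_a between -0.002 and 0.008 m and horizontal distance between bottle_clear and mat_b below 0.014 m and z of bottle_clear in the frame of mat_b between -0.002 and 0.008 m and horizontal distance between bottle_aqua and mat_c below 0.014 m and z of bottle_aqua in the frame of mat_c between -0.002 and 0.008 m and horizontal distance between bottle_cobalt and mat_d below 0.014 m and z of bottle_cobalt in the frame of mat_d between -0.002 and 0.008 m) or (horizontal distance between card and mat_d below 0.12 m and horizontal distance between bottle_amber and mat_d below 0.014 m and z of bottle_amber in the frame of mat_d between -0.002 and 0.008 m and horizontal distance between bottle_clear and mat_c below 0.014 m and z of bottle_clear in the frame of mat_c between -0.002 and 0.008 m and horizontal distance between bottle_aqua and mat_b below 0.014 m and z of bottle_aqua in the frame of mat_b between -0.002 and 0.008 m and horizontal distance between bottle_cobalt and mat_a below 0.014 m and z of bottle_cobalt in the frame of mat_a between -0.002 and 0.008 m)) and angle between each of bottle_amber, bottle_clear, bottle_aqua, bottle_cobalt's own z axis and vertical below 0.08 rad and linear speed of each of bottle_amber, bottle_clear, bottle_aqua, bottle_cobalt below 0.02 m/s); the robot touches nothing.
It fails at once if a bottle is knocked over (leans more than 35 degrees) (angle between any of bottle_amber, bottle_clear, bottle_aqua, bottle_cobalt's own z axis and vertical above 0.61 rad).
It fails at once if a bottle is dropped: touching nothing, it moves faster than 0.5 m/s (a fall of more than about 13 mm) ((linear speed of bottle_amber above 0.5 m/s and contact force between bottle_amber and anything else below 0.01 N) or (linear speed of bottle_clear above 0.5 m/s and contact force between bottle_clear and anything else below 0.01 N) or (linear speed of bottle_aqua above 0.5 m/s and contact force between bottle_aqua and anything else below 0.01 N) or (linear speed of bottle_cobalt above 0.5 m/s and contact force between bottle_cobalt and anything else below 0.01 N)).
It fails at once if the wineglass is shifted by more than 25 mm or knocked over (leans more than 25 degrees) (distance of wineglass from where it was at the start of the episode above 0.025 m or angle between wineglass's own z axis and vertical above 0.44 rad).
It also fails if it takes over 131 s, if anything falls off the work surface, if the arm or the gripper's body presses on something with over 40 N, if the wrist force passes 120 N, or if a joint passes its speed limit or range.

## Working session

There is one attempt and no reset: what is moved stays moved. The work goes in short steps, Python scripts to look and compute and a tool call to move; the robot and the scene stay as the last step left them, time stands still between calls to the robot, and variables do not carry over. Pictures are saved under pics/ and viewed, at most 14 in all, crops included, and the job is handed in when it is done.

Besides the shell and the picture viewer there is one more tool, called after "Call:" as name(argument=value, ...), one argument or row to a line, values as JSON. apply_moves: Moves the arm, as the interface text tells. Its arguments: {"type":"object","properties":{"rows":{"type":"array","items":{"type":"object","properties":{"fingers":{"type":"number"},"tx":{"type":"number"},"ty":{"type":"number"},"tz":{"type":"number"},"rx":{"type":"number"},"ry":{"type":"number"},"rz":{"type":"number"}}}},"newtons":{"type":"number"}},"required":["rows"]}

```bash
mkdir -p pics; cat > h.py <<'E'
import numpy as np, cv2
from cell import status, optics
def cam(n):
    c=optics.camera(n); return c
def save(c,f): cv2.imwrite('pics/'+f,cv2.cvtColor(c['img'],cv2.COLOR_RGB2BGR))
def foc(c): return 240/np.tan(np.radians(c['vfov'])/2)
def ray(c,u,v,T=None):
    T=c['extrinsics'] if T is None else T
    f=foc(c); d=np.array([(u-c['cx'])/f,-(v-c['cy'])/f,-1.])
    return T[:3,3],T[:3,:3]@d
def plane(c,u,v,z,T=None):
    o,d=ray(c,u,v,T); return o+d*(z-o[2])/d[2]
def cloud(c,T=None):
    T=c['extrinsics'] if T is None else T
    f=foc(c); v,u=np.mgrid[:480,:640]; r=c['range_z']
    p=np.stack([(u-c['cx'])/f*r,-(v-c['cy'])/f*r,-r],-1)
    P=p@T[:3,:3].T+T[:3,3]; P[r<=0]=np.nan
    return P
E
python3 - <<'E'
from h import *
s=status.read_state(); print(s)
for n in('scene','top'):
    c=cam(n); save(c,n+'.png'); print({k:v for k,v in c.items() if k not in('img','range_z')})
E
```

```text
{'time_s': 0.0, 'joint_positions': array([-1.24710435e+00,  8.79760201e-02,  1.37227435e+00,  1.05985582e-05,
        1.68361197e+00, -1.03121894e-01]), 'qd': array([ 0.00070988, -0.00062106, -0.00052794,  0.0012319 ,  0.00023622,
       -0.00113454]), 'tau': array([-4.88974092e-05, -3.51867557e+01, -3.13271141e+01, -2.39607780e-04,
        1.08587922e-02,  3.70032410e-06]), 'tcp_pos': array([ 0.22751135, -0.50018307,  0.23011745]), 'tool_rot': array([[ 9.10288937e-01,  4.13972879e-01, -7.11930141e-04],
       [ 4.13973419e-01, -9.10286418e-01,  2.15515864e-03],
       [ 2.44116887e-04, -2.25653722e-03, -9.99997424e-01]]), 'wrist_force': array([ 0.28115845, -0.36872726,  0.045066  ]), 'torque': array([ 0.02095405,  0.0447848 , -0.02902848]), 'finger_force': 0.0, 'width': 0.08532966226697937}
{'vfov': 47.90861827080163, 'cx': 323.08643350238617, 'cy': 244.6699844191037, 'extrinsics': array([[-0.54464458, -0.49185318,  0.67929577,  1.2265143 ],
       [ 0.83852423, -0.33430681,  0.43025119,  0.53024286],
       [ 0.01547279,  0.80393993,  0.59450919,  0.74723014],
       [ 0.        ,  0.        ,  0.        ,  1.        ]])}
{'vfov': 49.25421286102094, 'cx': 327.5123343633427, 'cy': 242.56614996029202, 'extrinsics': array([[-0.01706453,  0.98771468, -0.15533355,  0.29517739],
       [-0.99980457, -0.01530561,  0.01251252,  0.02686257],
       [ 0.00998132,  0.15551671,  0.98778283,  1.06213027],
       [ 0.        ,  0.        ,  0.        ,  1.        ]])}
```

View pics/scene.png

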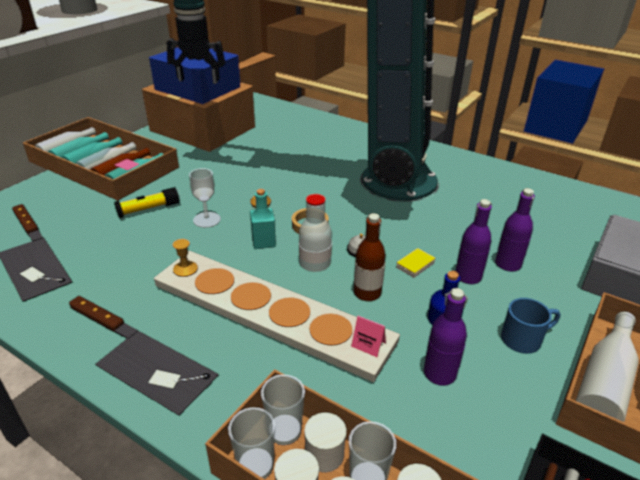

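View pics/top.png

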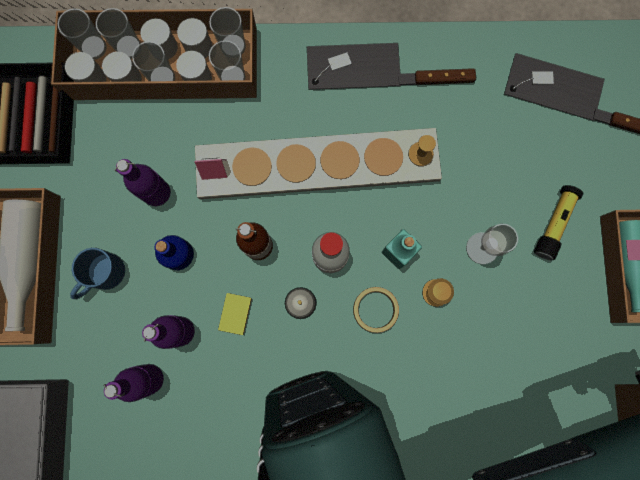

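The top view shows the card at (212,168), with mats at (252,167), (296,163), (340,160) and (384,157). The candlestick is at (422,152) and the wineglass at (490,243).

Amber candidates: a brown bottle with a paper band at (252,238), and three purple ones at (143,182), (165,332) and (133,383). The brown one fits. I'll measure and take the confirming crop.

```bash
python3 - <<'E'
from h import *
t=cam('top'); s=cam('scene')
h=cv2.cvtColor(t['img'],cv2.COLOR_RGB2HSV)
# mats
m=((h[...,0]>8)&(h[...,0]<20)&(h[...,1]>90)&(h[...,2]>120)).astype(np.uint8)
M=[]
for c in cv2.findContours(m,0,1)[0]:
    if 600<cv2.contourArea(c)<2500:
        (u,v),ax,a=cv2.fitEllipse(c); p=plane(t,u,v,.033)
        if v<200: M.append(p); print('mat',u,v,ax,p.round(4))
M=np.array(M); d=np.linalg.norm(M[0]-M[-1]); print('span',d, 'angle',np.arctan2(*(M[-1]-M[0])[[0,1]]))
P=cloud(t)
for n,(u0,v0,u1,v1),z in [('amber',(225,210,285,275),.19),('clear',(300,220,365,285),.165),('aqua',(380,222,428,275),.14),('cobalt',(150,230,200,280),.115),('glass',(462,220,525,270),.13)]:
    Q=P[v0:v1,u0:u1].reshape(-1,3); 
    for lo,hi in((z-.012,z+.01),(z-.04,z-.012),(.02,z-.05)):
        q=Q[(Q[:,2]>lo)&(Q[:,2]<hi)]
        if len(q)>5: print(n,'z',round(lo,3),len(q),((q.max(0)+q.min(0))/2).round(4),np.median(q,0).round(4),np.ptp(q,0).round(3))
cr=lambda c,a:cv2.resize(c['img'][a[1]:a[3],a[0]:a[2]],(400,400),interpolation=cv2.INTER_CUBIC)
cv2.imwrite('pics/crop1.png',np.hstack([cr(t,(205,190,285,270)),cr(s,(320,200,420,300))])[...,::-1])
cv2.imwrite('pics/crop2.png',cv2.resize(t['img'][200:300,130:530],(800,200),interpolation=cv2.INTER_CUBIC)[...,::-1])
E
```

```text
mat 251.46493530273438 166.02853393554688 (36.33725357055664, 37.717254638671875) [0.617  0.1658 0.033 ]
mat 295.52484130859375 162.82473754882812 (36.30463409423828, 37.53921890258789) [0.6225 0.0762 0.033 ]
mat 339.4841613769531 159.54299926757812 (36.235374450683594, 37.58365249633789) [ 0.6282 -0.0135  0.033 ]
mat 383.2940673828125 156.24208068847656 (36.03285217285156, 37.737876892089844) [ 0.634  -0.1033  0.033 ]
span 0.269633204042257 angle 3.078562022427774
amber z 0.178 197 [0.4581 0.1555 0.1855] [0.4567 0.1551 0.1858] [0.028 0.032 0.015]
amber z 0.15 77 [0.4573 0.1551 0.1641] [0.45   0.1499 0.1736] [0.026 0.031 0.028]
amber z 0.02 745 [0.4577 0.1546 0.0798] [0.4438 0.1434 0.1126] [0.061 0.058 0.118]
clear z 0.153 422 [0.4351 0.0094 0.1607] [0.434  0.0095 0.1637] [0.04  0.038 0.015]
clear z 0.125 41 [0.4231 0.0099 0.1391] [0.4181 0.0112 0.1393] [0.016 0.038 0.026]
clear z 0.02 728 [0.4344 0.0092 0.0691] [0.4174 0.0126 0.0945] [0.072 0.071 0.092]
aqua z 0.128 173 [ 0.4405 -0.1304  0.1354] [ 0.4396 -0.1298  0.1335] [0.026 0.026 0.015]
aqua z 0.1 46 [ 0.4407 -0.1305  0.1145] [ 0.4335 -0.1214  0.1152] [0.026 0.025 0.027]
aqua z 0.02 620 [ 0.4404 -0.1302  0.055 ] [ 0.4317 -0.1214  0.0767] [0.069 0.069 0.07 ]
cobalt z 0.103 190 [0.443  0.3199 0.1103] [0.4426 0.3184 0.1092] [0.029 0.028 0.014]
cobalt z 0.075 72 [0.4425 0.3171 0.0891] [0.4385 0.3086 0.0901] [0.027 0.023 0.028]
cobalt z 0.02 694 [0.4428 0.3189 0.0424] [0.4334 0.3058 0.054 ] [0.065 0.064 0.045]
glass z 0.118 253 [ 0.4454 -0.3026  0.1253] [ 0.4452 -0.2992  0.1276] [0.053 0.054 0.014]
glass z 0.09 313 [ 0.4448 -0.3023  0.1042] [ 0.4464 -0.3032  0.1037] [0.055 0.056 0.028]
glass z 0.02 257 [ 0.4494 -0.3025  0.0701] [ 0.4517 -0.3147  0.0703] [0.041 0.049 0.02 ]
```

View pics/crop1.png

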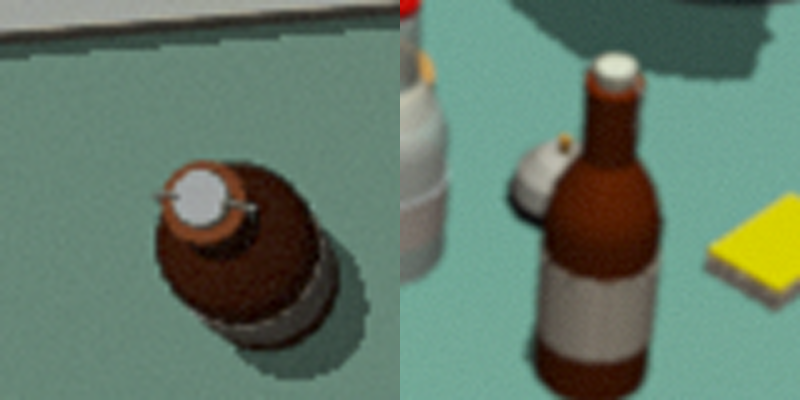

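View pics/crop2.png

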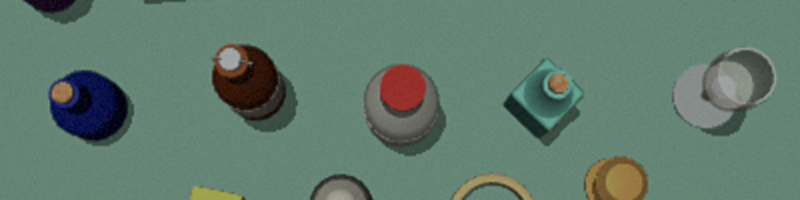

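The crops confirm the brown, paper-banded bottle as amber (stopper at 247,232). Next I move over it, turning the fingers to close across the board.

Call:
apply_moves(
  newtons=40,
  rows=[
    {"fingers":1,"tx":0.06,"ty":0.16,"tz":0.02,"rz":0.04},
    {"fingers":1,"tx":0.1,"ty":0.24,"tz":0.02,"rz":0.07},
    {"fingers":1,"tx":0.13,"ty":0.32,"tz":0.02,"rz":0.1},
    {"fingers":1,"tx":0.16,"ty":0.4,"tz":0.02,"rz":0.13},
    {"fingers":1,"tx":0.19,"ty":0.48,"tz":0.02,"rz":0.16},
    {"fingers":1,"tx":0.21,"ty":0.56,"tz":0.02,"rz":0.18},
    {"fingers":1,"tx":0.23,"ty":0.64,"tz":0.02,"rz":0.19},
    {"fingers":1,"tx":0.23,"ty":0.656,"tz":0.02,"rz":0.192},
  ],
)

```text
schema error: expected keys fingers, tx, ty, tz, rx, ry, rz
```

Call:
apply_moves(
  rows=[
    {"fingers":1,"tx":0.04,"ty":0.08,"tz":0,"rz":0.03},
    {"fingers":1,"tx":0.08,"ty":0.16,"tz":0,"rz":0.06},
    {"fingers":1,"tx":0.12,"ty":0.26,"tz":0,"rz":0.1},
    {"fingers":1,"tx":0.15,"ty":0.36,"tz":0,"rz":0.13},
    {"fingers":1,"tx":0.19,"ty":0.46,"tz":0,"rz":0.16},
    {"fingers":1,"tx":0.21,"ty":0.56,"tz":0,"rz":0.18},
    {"fingers":1,"tx":0.23,"ty":0.64,"tz":0,"rz":0.19},
    {"fingers":1,"tx":0.23,"ty":0.656,"tz":0,"rz":0.192},
  ],
)

```text
schema error: expected keys fingers, tx, ty, tz, rx, ry, rz
```

Call:
apply_moves(
  newtons=40,
  rows=[
    {"fingers":1,"tx":0.03,"ty":0.08,"tz":0.02,"rx":0,"ry":0,"rz":0.03},
    {"fingers":1,"tx":0.06,"ty":0.16,"tz":0.02,"rx":0,"ry":0,"rz":0.06},
    {"fingers":1,"tx":0.09,"ty":0.24,"tz":0.02,"rx":0,"ry":0,"rz":0.09},
    {"fingers":1,"tx":0.12,"ty":0.32,"tz":0.02,"rx":0,"ry":0,"rz":0.12},
    {"fingers":1,"tx":0.15,"ty":0.4,"tz":0.02,"rx":0,"ry":0,"rz":0.15},
    {"fingers":1,"tx":0.18,"ty":0.48,"tz":0.02,"rx":0,"ry":0,"rz":0.17},
    {"fingers":1,"tx":0.21,"ty":0.56,"tz":0.02,"rx":0,"ry":0,"rz":0.18},
    {"fingers":1,"tx":0.23,"ty":0.64,"tz":0.02,"rx":0,"ry":0,"rz":0.192},
  ],
)

```text
time_s: 0.87
tcp_pos: [0.3409, -0.1865, 0.2412]
tool_rot: [[0.514, 0.858, 0.001], [0.858, -0.514, -0.0], [0.0, 0.001, -1.0]]
wrist_force: [2.1, 0.1, -0.1]
width: 0.0856
finger_force: 0.0
```

Call:
apply_moves(
  rows=[
    {"fingers":1,"tx":0.03,"ty":0.08,"tz":0,"rx":0,"ry":0,"rz":0.03},
    {"fingers":1,"tx":0.06,"ty":0.16,"tz":0,"rx":0,"ry":0,"rz":0.06},
    {"fingers":1,"tx":0.09,"ty":0.24,"tz":0,"rx":0,"ry":0,"rz":0.09},
    {"fingers":1,"tx":0.12,"ty":0.32,"tz":0,"rx":0,"ry":0,"rz":0.12},
    {"fingers":1,"tx":0.15,"ty":0.4,"tz":0,"rx":0,"ry":0,"rz":0.15},
    {"fingers":1,"tx":0.18,"ty":0.48,"tz":0,"rx":0,"ry":0,"rz":0.17},
    {"fingers":1,"tx":0.21,"ty":0.56,"tz":0,"rx":0,"ry":0,"rz":0.18},
    {"fingers":1,"tx":0.23,"ty":0.64,"tz":0,"rx":0,"ry":0,"rz":0.192},
  ],
)

```text
time_s: 1.53
tcp_pos: [0.4542, 0.1271, 0.2412]
tool_rot: [[-0.064, 0.998, 0.001], [0.998, 0.064, -0.0], [-0.0, 0.001, -1.0]]
wrist_force: [1.2, -0.9, -0.8]
width: 0.085
finger_force: 0.0
```

Call:
apply_moves(
  rows=[
    {"fingers":1,"tx":0,"ty":0.032,"tz":0,"rx":0,"ry":0,"rz":0},
    {"fingers":1,"tx":0,"ty":0.032,"tz":0,"rx":0,"ry":0,"rz":0},
    {"fingers":1,"tx":0,"ty":0.032,"tz":0,"rx":0,"ry":0,"rz":0},
    {"fingers":1,"tx":0,"ty":0.032,"tz":-0.03,"rx":0,"ry":0,"rz":0},
    {"fingers":1,"tx":0,"ty":0.032,"tz":-0.06,"rx":0,"ry":0,"rz":0},
    {"fingers":1,"tx":0,"ty":0.032,"tz":-0.06,"rx":0,"ry":0,"rz":0},
    {"fingers":1,"tx":0,"ty":0.032,"tz":-0.06,"rx":0,"ry":0,"rz":0},
    {"fingers":1,"tx":0,"ty":0.032,"tz":-0.06,"rx":0,"ry":0,"rz":0},
  ],
)

```text
time_s: 2.2
tcp_pos: [0.4541, 0.14, 0.2122]
tool_rot: [[-0.061, 0.998, 0.001], [0.998, 0.061, -0.0], [-0.0, 0.001, -1.0]]
wrist_force: [-0.3, 0.3, -0.1]
width: 0.0856
finger_force: 0.0
```

Call:
apply_moves(
  rows=[
    {"fingers":1,"tx":0.008,"ty":0.031,"tz":0,"rx":0,"ry":0,"rz":0},
    {"fingers":1,"tx":0.008,"ty":0.031,"tz":0,"rx":0,"ry":0,"rz":0},
    {"fingers":1,"tx":0.008,"ty":0.031,"tz":-0.02,"rx":0,"ry":0,"rz":0},
    {"fingers":1,"tx":0.008,"ty":0.031,"tz":-0.05,"rx":0,"ry":0,"rz":0},
    {"fingers":1,"tx":0.008,"ty":0.031,"tz":-0.08,"rx":0,"ry":0,"rz":0},
    {"fingers":1,"tx":0.008,"ty":0.031,"tz":-0.11,"rx":0,"ry":0,"rz":0},
    {"fingers":1,"tx":0.008,"ty":0.031,"tz":-0.14,"rx":0,"ry":0,"rz":0},
    {"fingers":1,"tx":0.008,"ty":0.031,"tz":-0.14,"rx":0,"ry":0,"rz":0},
  ],
)

```text
time_s: 2.87
tcp_pos: [0.4555, 0.1553, 0.1376]
tool_rot: [[-0.062, 0.998, -0.007], [0.998, 0.062, -0.002], [-0.002, -0.007, -1.0]]
wrist_force: [-1.1, -0.5, -1.3]
width: 0.0852
finger_force: 0.0
```

Call:
apply_moves(
  rows=[
    {"fingers":0.5,"tx":0,"ty":0,"tz":0,"rx":0,"ry":0,"rz":0},
    {"fingers":0.3,"tx":0,"ty":0,"tz":0,"rx":0,"ry":0,"rz":0},
    {"fingers":0.1,"tx":0,"ty":0,"tz":0,"rx":0,"ry":0,"rz":0},
    {"fingers":-0.1,"tx":0,"ty":0,"tz":0,"rx":0,"ry":0,"rz":0},
    {"fingers":-0.2,"tx":0,"ty":0,"tz":0,"rx":0,"ry":0,"rz":0},
    {"fingers":-0.4,"tx":0,"ty":0,"tz":0,"rx":0,"ry":0,"rz":0},
    {"fingers":-0.7,"tx":0,"ty":0,"tz":0,"rx":0,"ry":0,"rz":0},
    {"fingers":-1,"tx":0,"ty":0,"tz":0,"rx":0,"ry":0,"rz":0},
  ],
)

```text
time_s: 3.53
tcp_pos: [0.4585, 0.1566, 0.1423]
tool_rot: [[-0.062, 0.998, 0.002], [0.998, 0.062, 0.0], [0.0, 0.002, -1.0]]
wrist_force: [0.6, 0.0, 2.8]
width: 0.0273
finger_force: 40.6
```

```bash
python3 - <<'E'
from h import *
s=status.read_state();print(s['tcp_pos'],s['width'],s['finger_force'],s['wrist_force'])
c=cam('scene');cv2.imwrite('pics/a1.png',cv2.resize(c['img'][130:330,280:480],(500,500))[...,::-1])
E
```

```text
[0.45849064 0.15658296 0.14230859] 0.027262508845369217 40.57855593971908 [0.62726503 0.01062881 2.79531209]
```

View pics/a1.png

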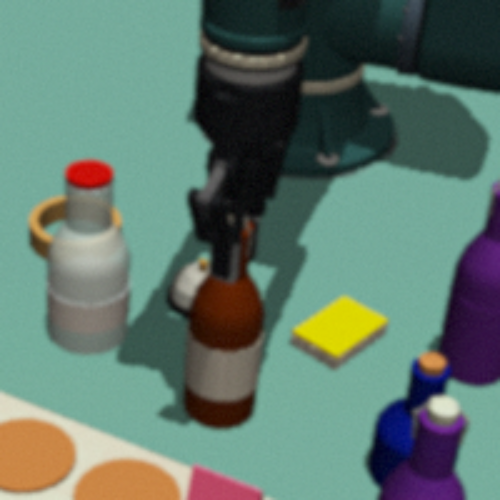

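The fingers hold amber's neck and the bottle stands upright (crop centre ~225,340). Now I lift it and carry it to the mat by the card.

Call:
apply_moves(
  rows=[
    {"fingers":-1,"tx":0,"ty":0,"tz":0.01,"rx":0,"ry":0,"rz":0},
    {"fingers":-1,"tx":0,"ty":0,"tz":0.03,"rx":0,"ry":0,"rz":0},
    {"fingers":-1,"tx":0,"ty":0,"tz":0.06,"rx":0,"ry":0,"rz":0},
    {"fingers":-1,"tx":0,"ty":0,"tz":0.09,"rx":0,"ry":0,"rz":0},
    {"fingers":-1,"tx":0,"ty":0,"tz":0.11,"rx":0,"ry":0,"rz":0},
    {"fingers":-1,"tx":0.01,"ty":0,"tz":0.12,"rx":0,"ry":0,"rz":0},
    {"fingers":-1,"tx":0.03,"ty":0,"tz":0.12,"rx":0,"ry":0,"rz":0},
    {"fingers":-1,"tx":0.06,"ty":0,"tz":0.12,"rx":0,"ry":0,"rz":0},
  ],
)

```text
time_s: 4.25
tcp_pos: [0.488, 0.1565, 0.2012]
tool_rot: [[-0.063, 0.998, -0.0], [0.998, 0.063, 0.0], [0.0, -0.0, -1.0]]
wrist_force: [0.4, 0.1, -2.6]
width: 0.0271
finger_force: 40.0
```

Call:
apply_moves(
  rows=[
    {"fingers":-1,"tx":0.04,"ty":0,"tz":0,"rx":0,"ry":0,"rz":0},
    {"fingers":-1,"tx":0.08,"ty":0.01,"tz":0,"rx":0,"ry":0,"rz":0},
    {"fingers":-1,"tx":0.12,"ty":0.02,"tz":0,"rx":0,"ry":0,"rz":0},
    {"fingers":-1,"tx":0.16,"ty":0.021,"tz":0,"rx":0,"ry":0,"rz":0},
    {"fingers":-1,"tx":0.2,"ty":0.021,"tz":0,"rx":0,"ry":0,"rz":0},
    {"fingers":-1,"tx":0.23,"ty":0.021,"tz":0,"rx":0,"ry":0,"rz":0},
    {"fingers":-1,"tx":0.25,"ty":0.021,"tz":0,"rx":0,"ry":0,"rz":0},
    {"fingers":-1,"tx":0.257,"ty":0.021,"tz":0,"rx":0,"ry":0,"rz":0},
  ],
)

```text
time_s: 4.92
tcp_pos: [0.6179, 0.1665, 0.1985]
tool_rot: [[-0.061, 0.998, -0.003], [0.998, 0.061, -0.001], [-0.001, -0.003, -1.0]]
wrist_force: [-0.1, -0.1, -4.3]
width: 0.027
finger_force: 40.1
```

Call:
apply_moves(
  rows=[
    {"fingers":-1,"tx":0,"ty":0,"tz":0,"rx":0,"ry":0,"rz":0},
    {"fingers":-1,"tx":0,"ty":0,"tz":0,"rx":0,"ry":0,"rz":0},
    {"fingers":-1,"tx":0,"ty":0,"tz":0,"rx":0,"ry":0,"rz":0},
    {"fingers":-1,"tx":0,"ty":0,"tz":-0.01,"rx":0,"ry":0,"rz":0},
    {"fingers":-1,"tx":0,"ty":0,"tz":-0.02,"rx":0,"ry":0,"rz":0},
    {"fingers":-1,"tx":0,"ty":0,"tz":-0.03,"rx":0,"ry":0,"rz":0},
    {"fingers":-1,"tx":0,"ty":0,"tz":-0.03,"rx":0,"ry":0,"rz":0},
    {"fingers":-1,"tx":0,"ty":0,"tz":-0.03,"rx":0,"ry":0,"rz":0},
  ],
)

```text
time_s: 5.58
tcp_pos: [0.6156, 0.1669, 0.1854]
tool_rot: [[-0.062, 0.998, -0.002], [0.998, 0.062, -0.0], [-0.0, -0.002, -1.0]]
wrist_force: [-0.4, -0.3, -4.7]
width: 0.0269
finger_force: 40.0
```

Call:
apply_moves(
  rows=[
    {"fingers":-1,"tx":0.003,"ty":0,"tz":-0.003,"rx":0,"ry":0,"rz":0},
    {"fingers":-1,"tx":0.003,"ty":0,"tz":-0.006,"rx":0,"ry":0,"rz":0},
    {"fingers":-1,"tx":0.003,"ty":0,"tz":-0.009,"rx":0,"ry":0,"rz":0},
    {"fingers":-1,"tx":0.003,"ty":0,"tz":-0.012,"rx":0,"ry":0,"rz":0},
    {"fingers":-1,"tx":0.003,"ty":0,"tz":-0.015,"rx":0,"ry":0,"rz":0},
    {"fingers":-1,"tx":0.003,"ty":0,"tz":-0.017,"rx":0,"ry":0,"rz":0},
    {"fingers":-1,"tx":0.003,"ty":0,"tz":-0.019,"rx":0,"ry":0,"rz":0},
    {"fingers":-1,"tx":0.003,"ty":0,"tz":-0.02,"rx":0,"ry":0,"rz":0},
  ],
)

```text
time_s: 6.25
tcp_pos: [0.6177, 0.1669, 0.1761]
tool_rot: [[-0.062, 0.998, -0.0], [0.998, 0.062, -0.0], [-0.0, -0.0, -1.0]]
wrist_force: [0.5, -1.1, -4.1]
width: 0.027
finger_force: 40.1
```

Call:
apply_moves(
  rows=[
    {"fingers":-1,"tx":0,"ty":0,"tz":0,"rx":0,"ry":0,"rz":0},
    {"fingers":-1,"tx":0,"ty":0,"tz":-0.001,"rx":0,"ry":0,"rz":0},
    {"fingers":-1,"tx":0,"ty":0,"tz":-0.001,"rx":0,"ry":0,"rz":0},
    {"fingers":-1,"tx":0,"ty":0,"tz":-0.002,"rx":0,"ry":0,"rz":0},
    {"fingers":-1,"tx":0,"ty":0,"tz":-0.002,"rx":0,"ry":0,"rz":0},
    {"fingers":-1,"tx":0,"ty":0,"tz":-0.002,"rx":0,"ry":0,"rz":0},
    {"fingers":-1,"tx":0,"ty":0,"tz":-0.002,"rx":0,"ry":0,"rz":0},
    {"fingers":-1,"tx":0,"ty":0,"tz":-0.002,"rx":0,"ry":0,"rz":0},
  ],
)

```text
time_s: 6.92
tcp_pos: [0.6178, 0.1669, 0.1754]
tool_rot: [[-0.062, 0.998, 0.0], [0.998, 0.062, 0.0], [0.0, 0.0, -1.0]]
wrist_force: [-0.3, -0.3, -3.0]
width: 0.0269
finger_force: 40.2
```

Call:
apply_moves(
  rows=[
    {"fingers":-1,"tx":0,"ty":0,"tz":-0.001,"rx":0,"ry":0,"rz":0},
    {"fingers":-1,"tx":0,"ty":0,"tz":-0.002,"rx":0,"ry":0,"rz":0},
    {"fingers":-0.3,"tx":0,"ty":0,"tz":-0.002,"rx":0,"ry":0,"rz":0},
    {"fingers":-0.2,"tx":0,"ty":0,"tz":-0.002,"rx":0,"ry":0,"rz":0},
    {"fingers":0,"tx":0,"ty":0,"tz":-0.002,"rx":0,"ry":0,"rz":0},
    {"fingers":0.4,"tx":0,"ty":0,"tz":-0.002,"rx":0,"ry":0,"rz":0},
    {"fingers":0.8,"tx":0,"ty":0,"tz":-0.002,"rx":0,"ry":0,"rz":0},
    {"fingers":1,"tx":0,"ty":0,"tz":-0.002,"rx":0,"ry":0,"rz":0},
  ],
)

```text
time_s: 7.58
tcp_pos: [0.6179, 0.1669, 0.1744]
tool_rot: [[-0.062, 0.998, 0.0], [0.998, 0.062, 0.0], [-0.0, 0.0, -1.0]]
wrist_force: [-0.2, 1.0, 0.2]
width: 0.0771
finger_force: 0.0
```

Call:
apply_moves(
  rows=[
    {"fingers":1,"tx":0,"ty":0,"tz":0,"rx":0,"ry":0,"rz":0},
    {"fingers":1,"tx":0,"ty":0,"tz":0.03,"rx":0,"ry":0,"rz":0},
    {"fingers":1,"tx":0,"ty":0,"tz":0.06,"rx":0,"ry":0,"rz":0},
    {"fingers":1,"tx":0,"ty":0,"tz":0.1,"rx":0,"ry":0,"rz":0},
    {"fingers":1,"tx":0,"ty":0,"tz":0.14,"rx":0,"ry":0,"rz":0},
    {"fingers":1,"tx":0,"ty":0,"tz":0.16,"rx":0,"ry":0,"rz":0},
    {"fingers":1,"tx":0,"ty":0,"tz":0.17,"rx":0,"ry":0,"rz":0},
    {"fingers":1,"tx":0,"ty":0,"tz":0.17,"rx":0,"ry":0,"rz":0},
  ],
)

```text
time_s: 8.25
tcp_pos: [0.6183, 0.167, 0.2607]
tool_rot: [[-0.062, 0.998, 0.003], [0.998, 0.062, 0.0], [0.0, 0.003, -1.0]]
wrist_force: [-0.5, 0.3, 0.4]
width: 0.0854
finger_force: 0.0
```

```bash
cat >> h.py <<'E'
def look(f,a=(200,130,400,330)):
    s=status.read_state();print(s['tcp_pos'].round(4),s['width'],s['wrist_force'].round(1))
    c=cam('scene'); 
    if f: cv2.imwrite('pics/'+f,cv2.resize(c['img'][a[1]:a[3],a[0]:a[2]],(500,500))[...,::-1])
    return cloud(c), cloud(cam('top'))
def at(P,xy,lo,hi,r=.05):
    q=P.reshape(-1,3); q=q[(np.hypot(q[:,0]-xy[0],q[:,1]-xy[1])<r)&(q[:,2]>lo)&(q[:,2]<hi)]
    return len(q),((q.max(0)+q.min(0))/2).round(4),np.ptp(q,0).round(3) if len(q) else None
E
python3 - <<'E'
from h import *
S,T=look('a2.png',(240,170,440,370))
for P in(S,T):
  for lo,hi in((.205,.235),(.17,.205),(.05,.15)):
    try: print(lo,at(P,(.617,.166),lo,hi,.035))
    except Exception as e: print(e)
E
```

```text
[0.6183 0.167  0.2607] 0.08537971861398362 [-0.5  0.3  0.4]
0.205 (249, array([0.6201, 0.1669, 0.2157]), array([0.029, 0.034, 0.021]))
0.17 (275, array([0.6232, 0.1679, 0.1875]), array([0.025, 0.029, 0.035]))
0.05 (1509, array([0.626 , 0.1675, 0.1   ]), array([0.051, 0.06 , 0.1  ]))
0.205 (39, array([0.6228, 0.1655, 0.2174]), array([0.019, 0.009, 0.013]))
zero-size array to reduction operation maximum which has no identity
zero-size array to reduction operation maximum which has no identity
```

View pics/a2.png

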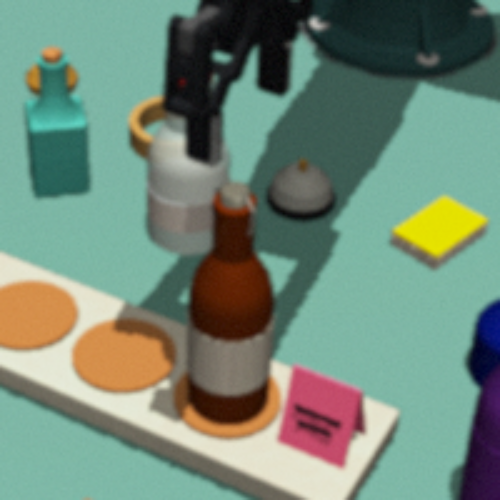

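Amber stands centred on the mat beside the card (crop 230,390), and depth agrees to about 2 mm. Clear is next.

Call:
apply_moves(
  rows=[
    {"fingers":1,"tx":-0.02,"ty":-0.02,"tz":0,"rx":0,"ry":0,"rz":0},
    {"fingers":1,"tx":-0.07,"ty":-0.06,"tz":0,"rx":0,"ry":0,"rz":0},
    {"fingers":1,"tx":-0.12,"ty":-0.1,"tz":0,"rx":0,"ry":0,"rz":0},
    {"fingers":1,"tx":-0.17,"ty":-0.15,"tz":0,"rx":0,"ry":0,"rz":0},
    {"fingers":1,"tx":-0.22,"ty":-0.19,"tz":0,"rx":0,"ry":0,"rz":0},
    {"fingers":1,"tx":-0.27,"ty":-0.23,"tz":0,"rx":0,"ry":0,"rz":0},
    {"fingers":1,"tx":-0.32,"ty":-0.28,"tz":0,"rx":0,"ry":0,"rz":0},
    {"fingers":1,"tx":-0.366,"ty":-0.315,"tz":0,"rx":0,"ry":0,"rz":0},
  ],
)

```text
time_s: 9.02
tcp_pos: [0.4326, 0.0082, 0.2574]
tool_rot: [[-0.062, 0.998, -0.003], [0.998, 0.062, -0.0], [-0.0, -0.003, -1.0]]
wrist_force: [0.3, -0.2, 0.2]
width: 0.0854
finger_force: 0.0
```

Call:
apply_moves(
  rows=[
    {"fingers":1,"tx":0,"ty":0,"tz":0,"rx":0,"ry":0,"rz":0},
    {"fingers":1,"tx":0,"ty":0,"tz":-0.02,"rx":0,"ry":0,"rz":0},
    {"fingers":1,"tx":0,"ty":0,"tz":-0.05,"rx":0,"ry":0,"rz":0},
    {"fingers":1,"tx":0,"ty":0,"tz":-0.09,"rx":0,"ry":0,"rz":0},
    {"fingers":1,"tx":0,"ty":0,"tz":-0.12,"rx":0,"ry":0,"rz":0},
    {"fingers":1,"tx":0,"ty":0,"tz":-0.14,"rx":0,"ry":0,"rz":0},
    {"fingers":1,"tx":0,"ty":0,"tz":-0.14,"rx":0,"ry":0,"rz":0},
    {"fingers":1,"tx":0,"ty":0,"tz":-0.14,"rx":0,"ry":0,"rz":0},
  ],
)

```text
time_s: 9.68
tcp_pos: [0.4347, 0.0099, 0.1881]
tool_rot: [[-0.063, 0.998, -0.002], [0.998, 0.063, 0.0], [0.001, -0.002, -1.0]]
wrist_force: [-0.6, 0.0, 0.6]
width: 0.0855
finger_force: 0.0
```

Call:
apply_moves(
  rows=[
    {"fingers":1,"tx":0,"ty":0,"tz":-0.02,"rx":0,"ry":0,"rz":0},
    {"fingers":1,"tx":0,"ty":0,"tz":-0.05,"rx":0,"ry":0,"rz":0},
    {"fingers":1,"tx":0,"ty":0,"tz":-0.08,"rx":0,"ry":0,"rz":0},
    {"fingers":1,"tx":0,"ty":0,"tz":-0.11,"rx":0,"ry":0,"rz":0},
    {"fingers":1,"tx":0,"ty":0,"tz":-0.13,"rx":0,"ry":0,"rz":0},
    {"fingers":1,"tx":0,"ty":0,"tz":-0.136,"rx":0,"ry":0,"rz":0},
    {"fingers":1,"tx":0,"ty":0,"tz":-0.136,"rx":0,"ry":0,"rz":0},
    {"fingers":0.6,"tx":0,"ty":0,"tz":-0.136,"rx":0,"ry":0,"rz":0},
  ],
)

```text
time_s: 10.35
tcp_pos: [0.4354, 0.0094, 0.1221]
tool_rot: [[-0.062, 0.998, 0.002], [0.998, 0.062, -0.0], [-0.0, 0.002, -1.0]]
wrist_force: [0.1, -0.6, 0.4]
width: 0.0753
finger_force: 0.0
```

Call:
apply_moves(
  rows=[
    {"fingers":0.4,"tx":0,"ty":0,"tz":0,"rx":0,"ry":0,"rz":0},
    {"fingers":0.2,"tx":0,"ty":0,"tz":0,"rx":0,"ry":0,"rz":0},
    {"fingers":0.1,"tx":0,"ty":0,"tz":0,"rx":0,"ry":0,"rz":0},
    {"fingers":0,"tx":0,"ty":0,"tz":0,"rx":0,"ry":0,"rz":0},
    {"fingers":-0.1,"tx":0,"ty":0,"tz":0,"rx":0,"ry":0,"rz":0},
    {"fingers":-0.4,"tx":0,"ty":0,"tz":0,"rx":0,"ry":0,"rz":0},
    {"fingers":-0.7,"tx":0,"ty":0,"tz":0,"rx":0,"ry":0,"rz":0},
    {"fingers":-1,"tx":0,"ty":0,"tz":0,"rx":0,"ry":0,"rz":0},
  ],
)

```text
time_s: 11.02
tcp_pos: [0.4353, 0.0094, 0.1221]
tool_rot: [[-0.062, 0.998, 0.002], [0.998, 0.062, -0.0], [-0.0, 0.002, -1.0]]
wrist_force: [0.9, 0.8, 4.8]
width: 0.0392
finger_force: 39.9
```

Call:
apply_moves(
  rows=[
    {"fingers":-1,"tx":0,"ty":0,"tz":0.01,"rx":0,"ry":0,"rz":0},
    {"fingers":-1,"tx":0,"ty":0,"tz":0.03,"rx":0,"ry":0,"rz":0},
    {"fingers":-1,"tx":0,"ty":0,"tz":0.06,"rx":0,"ry":0,"rz":0},
    {"fingers":-1,"tx":0,"ty":0,"tz":0.09,"rx":0,"ry":0,"rz":0},
    {"fingers":-1,"tx":0,"ty":0,"tz":0.11,"rx":0,"ry":0,"rz":0},
    {"fingers":-1,"tx":0.01,"ty":0,"tz":0.12,"rx":0,"ry":0,"rz":0},
    {"fingers":-1,"tx":0.03,"ty":0.01,"tz":0.12,"rx":0,"ry":0,"rz":0},
    {"fingers":-1,"tx":0.06,"ty":0.02,"tz":0.12,"rx":0,"ry":0,"rz":0},
  ],
)

```text
time_s: 11.68
tcp_pos: [0.465, 0.0197, 0.181]
tool_rot: [[-0.062, 0.998, -0.0], [0.998, 0.062, 0.0], [0.0, -0.0, -1.0]]
wrist_force: [-0.2, -0.3, -5.0]
width: 0.0389
finger_force: 41.1
```

Call:
apply_moves(
  rows=[
    {"fingers":-1,"tx":0.04,"ty":0.02,"tz":0,"rx":0,"ry":0,"rz":0},
    {"fingers":-1,"tx":0.09,"ty":0.03,"tz":0,"rx":0,"ry":0,"rz":0},
    {"fingers":-1,"tx":0.14,"ty":0.05,"tz":0,"rx":0,"ry":0,"rz":0},
    {"fingers":-1,"tx":0.19,"ty":0.07,"tz":0,"rx":0,"ry":0,"rz":0},
    {"fingers":-1,"tx":0.24,"ty":0.09,"tz":0,"rx":0,"ry":0,"rz":0},
    {"fingers":-1,"tx":0.28,"ty":0.1,"tz":0,"rx":0,"ry":0,"rz":0},
    {"fingers":-1,"tx":0.3,"ty":0.11,"tz":0,"rx":0,"ry":0,"rz":0},
    {"fingers":-1,"tx":0.314,"ty":0.114,"tz":0,"rx":0,"ry":0,"rz":0},
  ],
)

```text
time_s: 12.35
tcp_pos: [0.623, 0.0778, 0.1784]
tool_rot: [[-0.063, 0.998, -0.003], [0.998, 0.063, 0.001], [0.001, -0.003, -1.0]]
wrist_force: [0.0, 0.1, -4.6]
width: 0.0391
finger_force: 41.5
```

Call:
apply_moves(
  rows=[
    {"fingers":-1,"tx":0,"ty":0,"tz":0,"rx":0,"ry":0,"rz":0},
    {"fingers":-1,"tx":0,"ty":0,"tz":0,"rx":0,"ry":0,"rz":0},
    {"fingers":-1,"tx":0,"ty":0,"tz":0,"rx":0,"ry":0,"rz":0},
    {"fingers":-1,"tx":0,"ty":0,"tz":-0.01,"rx":0,"ry":0,"rz":0},
    {"fingers":-1,"tx":0,"ty":0,"tz":-0.02,"rx":0,"ry":0,"rz":0},
    {"fingers":-1,"tx":0,"ty":0,"tz":-0.03,"rx":0,"ry":0,"rz":0},
    {"fingers":-1,"tx":0,"ty":0,"tz":-0.03,"rx":0,"ry":0,"rz":0},
    {"fingers":-1,"tx":0,"ty":0,"tz":-0.03,"rx":0,"ry":0,"rz":0},
  ],
)

```text
time_s: 13.02
tcp_pos: [0.6211, 0.0763, 0.1655]
tool_rot: [[-0.062, 0.998, -0.002], [0.998, 0.062, -0.0], [0.0, -0.002, -1.0]]
wrist_force: [-0.2, -0.2, -2.8]
width: 0.0389
finger_force: 41.5
```

Call:
apply_moves(
  rows=[
    {"fingers":-1,"tx":0.002,"ty":0,"tz":-0.003,"rx":0,"ry":0,"rz":0},
    {"fingers":-1,"tx":0.002,"ty":0,"tz":-0.006,"rx":0,"ry":0,"rz":0},
    {"fingers":-1,"tx":0.002,"ty":0,"tz":-0.009,"rx":0,"ry":0,"rz":0},
    {"fingers":-1,"tx":0.002,"ty":0,"tz":-0.012,"rx":0,"ry":0,"rz":0},
    {"fingers":-1,"tx":0.002,"ty":0,"tz":-0.015,"rx":0,"ry":0,"rz":0},
    {"fingers":-1,"tx":0.002,"ty":0,"tz":-0.017,"rx":0,"ry":0,"rz":0},
    {"fingers":-1,"tx":0.002,"ty":0,"tz":-0.019,"rx":0,"ry":0,"rz":0},
    {"fingers":-1,"tx":0.002,"ty":0,"tz":-0.02,"rx":0,"ry":0,"rz":0},
  ],
)

```text
time_s: 13.68
tcp_pos: [0.6227, 0.0764, 0.1561]
tool_rot: [[-0.062, 0.998, -0.0], [0.998, 0.062, -0.0], [-0.0, -0.0, -1.0]]
wrist_force: [-0.4, -0.9, -4.0]
width: 0.0393
finger_force: 41.6
```

Call:
apply_moves(
  rows=[
    {"fingers":-1,"tx":0,"ty":0,"tz":0,"rx":0,"ry":0,"rz":0},
    {"fingers":-1,"tx":0,"ty":0,"tz":-0.001,"rx":0,"ry":0,"rz":0},
    {"fingers":-1,"tx":0,"ty":0,"tz":-0.001,"rx":0,"ry":0,"rz":0},
    {"fingers":-1,"tx":0,"ty":0,"tz":-0.002,"rx":0,"ry":0,"rz":0},
    {"fingers":-1,"tx":0,"ty":0,"tz":-0.002,"rx":0,"ry":0,"rz":0},
    {"fingers":-1,"tx":0,"ty":0,"tz":-0.002,"rx":0,"ry":0,"rz":0},
    {"fingers":-1,"tx":0,"ty":0,"tz":-0.002,"rx":0,"ry":0,"rz":0},
    {"fingers":-1,"tx":0,"ty":0,"tz":-0.002,"rx":0,"ry":0,"rz":0},
  ],
)

```text
time_s: 14.35
tcp_pos: [0.6228, 0.0764, 0.1554]
tool_rot: [[-0.062, 0.998, 0.0], [0.998, 0.062, 0.0], [-0.0, 0.0, -1.0]]
wrist_force: [-0.6, 0.9, -4.2]
width: 0.0394
finger_force: 41.6
```

Call:
apply_moves(
  rows=[
    {"fingers":-1,"tx":0,"ty":0,"tz":-0.001,"rx":0,"ry":0,"rz":0},
    {"fingers":-1,"tx":0,"ty":0,"tz":-0.002,"rx":0,"ry":0,"rz":0},
    {"fingers":-1,"tx":0,"ty":0,"tz":-0.002,"rx":0,"ry":0,"rz":0},
    {"fingers":0,"tx":0,"ty":0,"tz":-0.002,"rx":0,"ry":0,"rz":0},
    {"fingers":0.2,"tx":0,"ty":0,"tz":-0.002,"rx":0,"ry":0,"rz":0},
    {"fingers":0.4,"tx":0,"ty":0,"tz":-0.002,"rx":0,"ry":0,"rz":0},
    {"fingers":0.8,"tx":0,"ty":0,"tz":-0.002,"rx":0,"ry":0,"rz":0},
    {"fingers":1,"tx":0,"ty":0,"tz":-0.002,"rx":0,"ry":0,"rz":0},
  ],
)

```text
time_s: 15.02
tcp_pos: [0.623, 0.0765, 0.1547]
tool_rot: [[-0.062, 0.998, 0.001], [0.998, 0.062, 0.0], [-0.0, 0.001, -1.0]]
wrist_force: [-0.7, 0.6, 0.1]
width: 0.0816
finger_force: 0.0
```

Call:
apply_moves(
  rows=[
    {"fingers":1,"tx":0,"ty":0,"tz":0,"rx":0,"ry":0,"rz":0},
    {"fingers":1,"tx":0,"ty":0,"tz":0.03,"rx":0,"ry":0,"rz":0},
    {"fingers":1,"tx":0,"ty":0,"tz":0.06,"rx":0,"ry":0,"rz":0},
    {"fingers":1,"tx":0,"ty":0,"tz":0.1,"rx":0,"ry":0,"rz":0},
    {"fingers":1,"tx":0,"ty":0,"tz":0.14,"rx":0,"ry":0,"rz":0},
    {"fingers":1,"tx":0,"ty":0,"tz":0.16,"rx":0,"ry":0,"rz":0},
    {"fingers":1,"tx":0,"ty":0,"tz":0.16,"rx":0,"ry":0,"rz":0},
    {"fingers":1,"tx":0,"ty":0,"tz":0.16,"rx":0,"ry":0,"rz":0},
  ],
)

```text
time_s: 15.68
tcp_pos: [0.623, 0.0765, 0.2346]
tool_rot: [[-0.062, 0.998, 0.001], [0.998, 0.062, 0.0], [-0.0, 0.001, -1.0]]
wrist_force: [-0.4, -0.2, 0.0]
width: 0.0857
finger_force: 0.0
```

```bash
python3 - <<'E'
from h import *
S,T=look('b2.png',(220,140,420,340))
for n,xy,z in(('amber',(.617,.166),.223),('clear',(.6225,.0762),.198)):
  for lo,hi in((z-.02,z+.01),(.05,.12)): print(n,lo,at(S,xy,lo,hi,.04))
E
```

```text
[0.623  0.0765 0.2346] 0.08574000151114419 [-0.4 -0.2  0. ]
amber 0.203 (267, array([0.6205, 0.1666, 0.2141]), array([0.028, 0.035, 0.022]))
amber 0.05 (989, array([0.6282, 0.1685, 0.085 ]), array([0.047, 0.059, 0.07 ]))
clear 0.17800000000000002 (461, array([0.6251, 0.0769, 0.19  ]), array([0.042, 0.041, 0.024]))
clear 0.05 (1135, array([0.6296, 0.0818, 0.085 ]), array([0.065, 0.065, 0.07 ]))
```

View pics/b2.png

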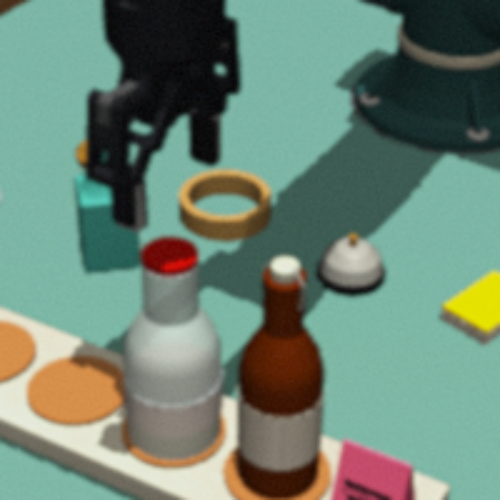

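Clear (crop 172,430) and amber (280,460) both stand centred. Aqua next.

Call:
apply_moves(
  rows=[
    {"fingers":1,"tx":-0.03,"ty":-0.03,"tz":0,"rx":0,"ry":0,"rz":0},
    {"fingers":1,"tx":-0.08,"ty":-0.08,"tz":0,"rx":0,"ry":0,"rz":0},
    {"fingers":1,"tx":-0.13,"ty":-0.14,"tz":0,"rx":0,"ry":0,"rz":0},
    {"fingers":1,"tx":-0.18,"ty":-0.2,"tz":0,"rx":0,"ry":0,"rz":0},
    {"fingers":1,"tx":-0.23,"ty":-0.26,"tz":0,"rx":0,"ry":0,"rz":0},
    {"fingers":1,"tx":-0.28,"ty":-0.32,"tz":0,"rx":0,"ry":0,"rz":0},
    {"fingers":1,"tx":-0.33,"ty":-0.37,"tz":0,"rx":0,"ry":0,"rz":0},
    {"fingers":1,"tx":-0.365,"ty":-0.414,"tz":0,"rx":0,"ry":0,"rz":0},
  ],
)

```text
time_s: 16.45
tcp_pos: [0.4376, -0.1315, 0.2326]
tool_rot: [[-0.061, 0.998, -0.003], [0.998, 0.061, 0.001], [0.001, -0.003, -1.0]]
wrist_force: [-0.3, 0.6, 0.7]
width: 0.0859
finger_force: 0.0
```

Call:
apply_moves(
  rows=[
    {"fingers":1,"tx":0,"ty":0,"tz":0,"rx":0,"ry":0,"rz":0},
    {"fingers":1,"tx":0,"ty":0,"tz":-0.02,"rx":0,"ry":0,"rz":0},
    {"fingers":1,"tx":0,"ty":0,"tz":-0.05,"rx":0,"ry":0,"rz":0},
    {"fingers":1,"tx":0,"ty":0,"tz":-0.09,"rx":0,"ry":0,"rz":0},
    {"fingers":1,"tx":0,"ty":0,"tz":-0.12,"rx":0,"ry":0,"rz":0},
    {"fingers":1,"tx":0,"ty":0,"tz":-0.14,"rx":0,"ry":0,"rz":0},
    {"fingers":1,"tx":0,"ty":0,"tz":-0.14,"rx":0,"ry":0,"rz":0},
    {"fingers":1,"tx":0,"ty":0,"tz":-0.14,"rx":0,"ry":0,"rz":0},
  ],
)

```text
time_s: 17.12
tcp_pos: [0.4402, -0.1297, 0.1631]
tool_rot: [[-0.064, 0.998, -0.002], [0.998, 0.064, 0.001], [0.001, -0.002, -1.0]]
wrist_force: [-1.1, 0.6, 1.2]
width: 0.0855
finger_force: 0.0
```

Aligned. Down .067 to z≈.096, then close.

Call:
apply_moves(
  rows=[
    {"fingers":1,"tx":0,"ty":0,"tz":-0.02,"rx":0,"ry":0,"rz":0},
    {"fingers":1,"tx":0,"ty":0,"tz":-0.05,"rx":0,"ry":0,"rz":0},
    {"fingers":1,"tx":0,"ty":0,"tz":-0.08,"rx":0,"ry":0,"rz":0},
    {"fingers":1,"tx":0,"ty":0,"tz":-0.11,"rx":0,"ry":0,"rz":0},
    {"fingers":1,"tx":0,"ty":0,"tz":-0.13,"rx":0,"ry":0,"rz":0},
    {"fingers":1,"tx":0,"ty":0,"tz":-0.134,"rx":0,"ry":0,"rz":0},
    {"fingers":1,"tx":0,"ty":0,"tz":-0.134,"rx":0,"ry":0,"rz":0},
    {"fingers":0.6,"tx":0,"ty":0,"tz":-0.134,"rx":0,"ry":0,"rz":0},
  ],
)

```text
time_s: 17.78
tcp_pos: [0.4409, -0.1308, 0.0982]
tool_rot: [[-0.062, 0.998, 0.002], [0.998, 0.062, -0.001], [-0.001, 0.002, -1.0]]
wrist_force: [0.8, 0.1, 1.5]
width: 0.0758
finger_force: 0.0
```

Call:
apply_moves(
  rows=[
    {"fingers":0.3,"tx":0,"ty":0,"tz":0,"rx":0,"ry":0,"rz":0},
    {"fingers":0.1,"tx":0,"ty":0,"tz":0,"rx":0,"ry":0,"rz":0},
    {"fingers":-0.1,"tx":0,"ty":0,"tz":0,"rx":0,"ry":0,"rz":0},
    {"fingers":-0.2,"tx":0,"ty":0,"tz":0,"rx":0,"ry":0,"rz":0},
    {"fingers":-0.3,"tx":0,"ty":0,"tz":0,"rx":0,"ry":0,"rz":0},
    {"fingers":-0.5,"tx":0,"ty":0,"tz":0,"rx":0,"ry":0,"rz":0},
    {"fingers":-0.8,"tx":0,"ty":0,"tz":0,"rx":0,"ry":0,"rz":0},
    {"fingers":-1,"tx":0,"ty":0,"tz":0,"rx":0,"ry":0,"rz":0},
  ],
)

```text
time_s: 18.45
tcp_pos: [0.4407, -0.1306, 0.0977]
tool_rot: [[-0.062, 0.998, 0.001], [0.998, 0.062, -0.0], [-0.0, 0.001, -1.0]]
wrist_force: [1.1, 0.6, 1.4]
width: 0.0248
finger_force: 39.4
```

Call:
apply_moves(
  rows=[
    {"fingers":-1,"tx":0,"ty":0,"tz":0.01,"rx":0,"ry":0,"rz":0},
    {"fingers":-1,"tx":0,"ty":0,"tz":0.03,"rx":0,"ry":0,"rz":0},
    {"fingers":-1,"tx":0,"ty":0,"tz":0.06,"rx":0,"ry":0,"rz":0},
    {"fingers":-1,"tx":0,"ty":0,"tz":0.09,"rx":0,"ry":0,"rz":0},
    {"fingers":-1,"tx":0,"ty":0,"tz":0.11,"rx":0,"ry":0,"rz":0},
    {"fingers":-1,"tx":0.01,"ty":0.01,"tz":0.12,"rx":0,"ry":0,"rz":0},
    {"fingers":-1,"tx":0.03,"ty":0.03,"tz":0.12,"rx":0,"ry":0,"rz":0},
    {"fingers":-1,"tx":0.06,"ty":0.05,"tz":0.12,"rx":0,"ry":0,"rz":0},
  ],
)

```text
time_s: 19.12
tcp_pos: [0.4703, -0.1051, 0.1578]
tool_rot: [[-0.061, 0.998, 0.0], [0.998, 0.061, 0.0], [0.0, 0.0, -1.0]]
wrist_force: [0.4, 0.6, -2.8]
width: 0.0251
finger_force: 39.6
```

Call:
apply_moves(
  rows=[
    {"fingers":-1,"tx":0.04,"ty":0.03,"tz":0,"rx":0,"ry":0,"rz":0},
    {"fingers":-1,"tx":0.09,"ty":0.05,"tz":0,"rx":0,"ry":0,"rz":0},
    {"fingers":-1,"tx":0.14,"ty":0.08,"tz":0,"rx":0,"ry":0,"rz":0},
    {"fingers":-1,"tx":0.19,"ty":0.11,"tz":0,"rx":0,"ry":0,"rz":0},
    {"fingers":-1,"tx":0.24,"ty":0.14,"tz":0,"rx":0,"ry":0,"rz":0},
    {"fingers":-1,"tx":0.28,"ty":0.165,"tz":0,"rx":0,"ry":0,"rz":0},
    {"fingers":-1,"tx":0.3,"ty":0.178,"tz":0,"rx":0,"ry":0,"rz":0},
    {"fingers":-1,"tx":0.316,"ty":0.184,"tz":0,"rx":0,"ry":0,"rz":0},
  ],
)

```text
time_s: 19.78
tcp_pos: [0.6291, -0.0115, 0.1559]
tool_rot: [[-0.064, 0.998, -0.002], [0.998, 0.064, 0.001], [0.001, -0.002, -1.0]]
wrist_force: [0.3, -0.0, -2.2]
width: 0.0247
finger_force: 39.9
```

Call:
apply_moves(
  rows=[
    {"fingers":-1,"tx":0,"ty":0,"tz":0,"rx":0,"ry":0,"rz":0},
    {"fingers":-1,"tx":0,"ty":0,"tz":0,"rx":0,"ry":0,"rz":0},
    {"fingers":-1,"tx":0,"ty":0,"tz":0,"rx":0,"ry":0,"rz":0},
    {"fingers":-1,"tx":0,"ty":0,"tz":-0.01,"rx":0,"ry":0,"rz":0},
    {"fingers":-1,"tx":0,"ty":0,"tz":-0.02,"rx":0,"ry":0,"rz":0},
    {"fingers":-1,"tx":0,"ty":0,"tz":-0.03,"rx":0,"ry":0,"rz":0},
    {"fingers":-1,"tx":0,"ty":0,"tz":-0.03,"rx":0,"ry":0,"rz":0},
    {"fingers":-1,"tx":0,"ty":0,"tz":-0.03,"rx":0,"ry":0,"rz":0},
  ],
)

```text
time_s: 20.45
tcp_pos: [0.6276, -0.0137, 0.1414]
tool_rot: [[-0.062, 0.998, -0.002], [0.998, 0.062, 0.0], [0.0, -0.002, -1.0]]
wrist_force: [-1.1, -0.7, -3.6]
width: 0.0247
finger_force: 40.0
```

Call:
apply_moves(
  rows=[
    {"fingers":-1,"tx":0.001,"ty":0,"tz":-0.003,"rx":0,"ry":0,"rz":0},
    {"fingers":-1,"tx":0.001,"ty":0,"tz":-0.006,"rx":0,"ry":0,"rz":0},
    {"fingers":-1,"tx":0.001,"ty":0,"tz":-0.009,"rx":0,"ry":0,"rz":0},
    {"fingers":-1,"tx":0.001,"ty":0,"tz":-0.012,"rx":0,"ry":0,"rz":0},
    {"fingers":-1,"tx":0.001,"ty":0,"tz":-0.015,"rx":0,"ry":0,"rz":0},
    {"fingers":-1,"tx":0.001,"ty":0,"tz":-0.017,"rx":0,"ry":0,"rz":0},
    {"fingers":-1,"tx":0.001,"ty":0,"tz":-0.019,"rx":0,"ry":0,"rz":0},
    {"fingers":-1,"tx":0.001,"ty":0,"tz":-0.02,"rx":0,"ry":0,"rz":0},
  ],
)

```text
time_s: 21.12
tcp_pos: [0.6287, -0.0135, 0.1321]
tool_rot: [[-0.062, 0.998, -0.0], [0.998, 0.062, 0.0], [0.0, -0.0, -1.0]]
wrist_force: [0.2, -0.1, -2.7]
width: 0.0251
finger_force: 40.0
```

Call:
apply_moves(
  rows=[
    {"fingers":-1,"tx":0,"ty":0,"tz":0,"rx":0,"ry":0,"rz":0},
    {"fingers":-1,"tx":0,"ty":0,"tz":-0.001,"rx":0,"ry":0,"rz":0},
    {"fingers":-1,"tx":0,"ty":0,"tz":-0.001,"rx":0,"ry":0,"rz":0},
    {"fingers":-1,"tx":0,"ty":0,"tz":-0.002,"rx":0,"ry":0,"rz":0},
    {"fingers":-1,"tx":0,"ty":0,"tz":-0.002,"rx":0,"ry":0,"rz":0},
    {"fingers":-1,"tx":0,"ty":0,"tz":-0.002,"rx":0,"ry":0,"rz":0},
    {"fingers":-1,"tx":0,"ty":0,"tz":-0.002,"rx":0,"ry":0,"rz":0},
    {"fingers":-1,"tx":0,"ty":0,"tz":-0.002,"rx":0,"ry":0,"rz":0},
  ],
)

```text
time_s: 21.78
tcp_pos: [0.6288, -0.0136, 0.1314]
tool_rot: [[-0.062, 0.998, 0.0], [0.998, 0.062, -0.0], [-0.0, 0.0, -1.0]]
wrist_force: [-0.1, 0.2, -2.3]
width: 0.0248
finger_force: 40.0
```

Call:
apply_moves(
  rows=[
    {"fingers":-1,"tx":0,"ty":0,"tz":-0.001,"rx":0,"ry":0,"rz":0},
    {"fingers":-1,"tx":0,"ty":0,"tz":-0.002,"rx":0,"ry":0,"rz":0},
    {"fingers":-1,"tx":0,"ty":0,"tz":-0.003,"rx":0,"ry":0,"rz":0},
    {"fingers":-1,"tx":0,"ty":0,"tz":-0.003,"rx":0,"ry":0,"rz":0},
    {"fingers":-0.2,"tx":0,"ty":0,"tz":-0.003,"rx":0,"ry":0,"rz":0},
    {"fingers":0.2,"tx":0,"ty":0,"tz":-0.003,"rx":0,"ry":0,"rz":0},
    {"fingers":0.6,"tx":0,"ty":0,"tz":-0.003,"rx":0,"ry":0,"rz":0},
    {"fingers":1,"tx":0,"ty":0,"tz":-0.003,"rx":0,"ry":0,"rz":0},
  ],
)

```text
time_s: 22.45
tcp_pos: [0.629, -0.0136, 0.13]
tool_rot: [[-0.062, 0.998, 0.001], [0.998, 0.062, -0.0], [-0.0, 0.001, -1.0]]
wrist_force: [-0.2, 0.3, 0.6]
width: 0.0692
finger_force: 0.0
```

Call:
apply_moves(
  rows=[
    {"fingers":1,"tx":0,"ty":0,"tz":0,"rx":0,"ry":0,"rz":0},
    {"fingers":1,"tx":0,"ty":0,"tz":0,"rx":0,"ry":0,"rz":0},
    {"fingers":1,"tx":0,"ty":0,"tz":0.03,"rx":0,"ry":0,"rz":0},
    {"fingers":1,"tx":0,"ty":0,"tz":0.08,"rx":0,"ry":0,"rz":0},
    {"fingers":1,"tx":0,"ty":0,"tz":0.14,"rx":0,"ry":0,"rz":0},
    {"fingers":1,"tx":0,"ty":0,"tz":0.2,"rx":0,"ry":0,"rz":0},
    {"fingers":1,"tx":0,"ty":0,"tz":0.25,"rx":0,"ry":0,"rz":0},
    {"fingers":1,"tx":0,"ty":0,"tz":0.27,"rx":0,"ry":0,"rz":0},
  ],
)

```text
time_s: 23.12
tcp_pos: [0.6301, -0.0137, 0.2702]
tool_rot: [[-0.062, 0.998, 0.008], [0.998, 0.062, -0.001], [-0.001, 0.008, -1.0]]
wrist_force: [0.1, 0.3, 0.4]
width: 0.0851
finger_force: 0.0
```

```bash
python3 - <<'E'
from h import *
S,T=look('c2.png',(200,140,400,340))
for n,xy,z in(('amber',(.617,.166),.223),('clear',(.6225,.0762),.198),('aqua',(.628,-.0135),.173)): print(n,at(S,xy,z-.02,z+.01,.04))
print(at(T,(.443,.319),.1,.125,.04),at(T,(.445,-.302),.09,.14,.05))
E
```

```text
[ 0.6301 -0.0137  0.2702] 0.08511965348428505 [0.1 0.3 0.4]
amber (263, array([0.62  , 0.1673, 0.2144]), array([0.03 , 0.033, 0.022]))
clear (462, array([0.6251, 0.0772, 0.1898]), array([0.042, 0.041, 0.023]))
aqua (194, array([ 0.6313, -0.0129,  0.1642]), array([0.027, 0.03 , 0.022]))
(204, array([0.443 , 0.3204, 0.1092]), array([0.029, 0.029, 0.018])) (571, array([ 0.4449, -0.3027,  0.1115]), array([0.054, 0.056, 0.042]))
```

View pics/c2.png

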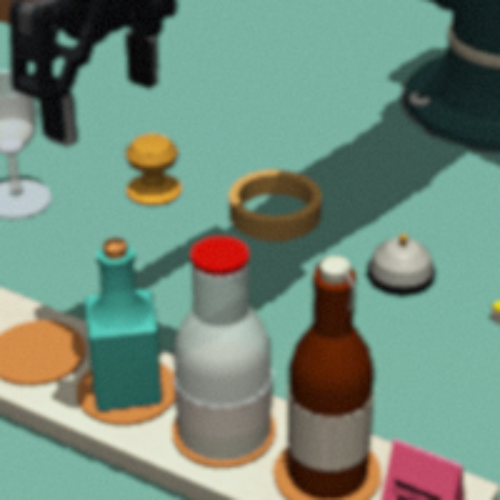

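Aqua stands on the third mat (crop 122,380), and the wineglass hasn't moved. Cobalt next.

Call:
apply_moves(
  rows=[
    {"fingers":1,"tx":-0.02,"ty":0.04,"tz":0,"rx":0,"ry":0,"rz":0},
    {"fingers":1,"tx":-0.06,"ty":0.1,"tz":0,"rx":0,"ry":0,"rz":0},
    {"fingers":1,"tx":-0.1,"ty":0.17,"tz":0,"rx":0,"ry":0,"rz":0},
    {"fingers":1,"tx":-0.14,"ty":0.24,"tz":0,"rx":0,"ry":0,"rz":0},
    {"fingers":1,"tx":-0.18,"ty":0.31,"tz":0,"rx":0,"ry":0,"rz":0},
    {"fingers":1,"tx":-0.22,"ty":0.38,"tz":0,"rx":0,"ry":0,"rz":0},
    {"fingers":1,"tx":-0.26,"ty":0.45,"tz":0,"rx":0,"ry":0,"rz":0},
    {"fingers":1,"tx":-0.3,"ty":0.52,"tz":0,"rx":0,"ry":0,"rz":0},
  ],
)

```text
time_s: 23.88
tcp_pos: [0.4766, 0.2475, 0.2617]
tool_rot: [[-0.062, 0.998, -0.004], [0.998, 0.062, -0.002], [-0.001, -0.004, -1.0]]
wrist_force: [0.5, -0.1, -0.2]
width: 0.0856
finger_force: 0.0
```

Call:
apply_moves(
  rows=[
    {"fingers":1,"tx":-0.04,"ty":0.07,"tz":0,"rx":0,"ry":0,"rz":0},
    {"fingers":1,"tx":-0.07,"ty":0.12,"tz":0,"rx":0,"ry":0,"rz":0},
    {"fingers":1,"tx":-0.072,"ty":0.146,"tz":-0.03,"rx":0,"ry":0,"rz":0},
    {"fingers":1,"tx":-0.072,"ty":0.146,"tz":-0.08,"rx":0,"ry":0,"rz":0},
    {"fingers":1,"tx":-0.072,"ty":0.146,"tz":-0.14,"rx":0,"ry":0,"rz":0},
    {"fingers":1,"tx":-0.072,"ty":0.146,"tz":-0.18,"rx":0,"ry":0,"rz":0},
    {"fingers":1,"tx":-0.072,"ty":0.146,"tz":-0.2,"rx":0,"ry":0,"rz":0},
    {"fingers":1,"tx":-0.072,"ty":0.146,"tz":-0.2,"rx":0,"ry":0,"rz":0},
  ],
)

```text
time_s: 24.55
tcp_pos: [0.4402, 0.318, 0.1593]
tool_rot: [[-0.062, 0.998, -0.009], [0.998, 0.062, -0.005], [-0.005, -0.009, -1.0]]
wrist_force: [-1.6, 0.2, 0.1]
width: 0.0855
finger_force: 0.0
```

Call:
apply_moves(
  rows=[
    {"fingers":1,"tx":0,"ty":0,"tz":0,"rx":0,"ry":0,"rz":0},
    {"fingers":1,"tx":0,"ty":0,"tz":-0.03,"rx":0,"ry":0,"rz":0},
    {"fingers":1,"tx":0,"ty":0,"tz":-0.06,"rx":0,"ry":0,"rz":0},
    {"fingers":1,"tx":0,"ty":0,"tz":-0.1,"rx":0,"ry":0,"rz":0},
    {"fingers":1,"tx":0,"ty":0,"tz":-0.14,"rx":0,"ry":0,"rz":0},
    {"fingers":1,"tx":0,"ty":0,"tz":-0.17,"rx":0,"ry":0,"rz":0},
    {"fingers":1,"tx":0,"ty":0,"tz":-0.18,"rx":0,"ry":0,"rz":0},
    {"fingers":1,"tx":0,"ty":0,"tz":-0.18,"rx":0,"ry":0,"rz":0},
  ],
)

```text
time_s: 25.22
tcp_pos: [0.4429, 0.3193, 0.0747]
tool_rot: [[-0.062, 0.998, -0.0], [0.998, 0.062, -0.0], [-0.0, -0.0, -1.0]]
wrist_force: [-0.3, -0.3, -0.2]
width: 0.0852
finger_force: 0.0
```

Call:
apply_moves(
  rows=[
    {"fingers":0.6,"tx":0,"ty":0,"tz":0,"rx":0,"ry":0,"rz":0},
    {"fingers":0.3,"tx":0,"ty":0,"tz":0,"rx":0,"ry":0,"rz":0},
    {"fingers":0.1,"tx":0,"ty":0,"tz":0,"rx":0,"ry":0,"rz":0},
    {"fingers":-0.1,"tx":0,"ty":0,"tz":0,"rx":0,"ry":0,"rz":0},
    {"fingers":-0.2,"tx":0,"ty":0,"tz":0,"rx":0,"ry":0,"rz":0},
    {"fingers":-0.4,"tx":0,"ty":0,"tz":0,"rx":0,"ry":0,"rz":0},
    {"fingers":-0.7,"tx":0,"ty":0,"tz":0,"rx":0,"ry":0,"rz":0},
    {"fingers":-1,"tx":0,"ty":0,"tz":0,"rx":0,"ry":0,"rz":0},
  ],
)

```text
time_s: 25.88
tcp_pos: [0.4434, 0.3197, 0.0757]
tool_rot: [[-0.062, 0.998, 0.002], [0.998, 0.062, 0.001], [0.001, 0.002, -1.0]]
wrist_force: [0.2, -0.3, 3.3]
width: 0.0269
finger_force: 39.7
```

Call:
apply_moves(
  rows=[
    {"fingers":-1,"tx":0,"ty":0,"tz":0.01,"rx":0,"ry":0,"rz":0},
    {"fingers":-1,"tx":0,"ty":0,"tz":0.03,"rx":0,"ry":0,"rz":0},
    {"fingers":-1,"tx":0,"ty":0,"tz":0.06,"rx":0,"ry":0,"rz":0},
    {"fingers":-1,"tx":0,"ty":0,"tz":0.09,"rx":0,"ry":0,"rz":0},
    {"fingers":-1,"tx":0,"ty":-0.01,"tz":0.11,"rx":0,"ry":0,"rz":0},
    {"fingers":-1,"tx":0,"ty":-0.03,"tz":0.12,"rx":0,"ry":0,"rz":0},
    {"fingers":-1,"tx":0,"ty":-0.06,"tz":0.12,"rx":0,"ry":0,"rz":0},
    {"fingers":-1,"tx":0,"ty":-0.1,"tz":0.12,"rx":0,"ry":0,"rz":0},
  ],
)

```text
time_s: 26.55
tcp_pos: [0.4425, 0.2689, 0.135]
tool_rot: [[-0.064, 0.998, 0.0], [0.998, 0.064, 0.0], [0.0, 0.0, -1.0]]
wrist_force: [0.5, -0.6, -3.2]
width: 0.0271
finger_force: 39.7
```

Call:
apply_moves(
  rows=[
    {"fingers":-1,"tx":0,"ty":-0.06,"tz":0,"rx":0,"ry":0,"rz":0},
    {"fingers":-1,"tx":0,"ty":-0.13,"tz":0,"rx":0,"ry":0,"rz":0},
    {"fingers":-1,"tx":0,"ty":-0.2,"tz":0,"rx":0,"ry":0,"rz":0},
    {"fingers":-1,"tx":0,"ty":-0.27,"tz":0,"rx":0,"ry":0,"rz":0},
    {"fingers":-1,"tx":0,"ty":-0.34,"tz":0,"rx":0,"ry":0,"rz":0},
    {"fingers":-1,"tx":0,"ty":-0.41,"tz":0,"rx":0,"ry":0,"rz":0},
    {"fingers":-1,"tx":0,"ty":-0.48,"tz":0,"rx":0,"ry":0,"rz":0},
    {"fingers":-1,"tx":0,"ty":-0.54,"tz":0,"rx":0,"ry":0,"rz":0},
  ],
)

```text
time_s: 27.22
tcp_pos: [0.4414, -0.0033, 0.1344]
tool_rot: [[-0.061, 0.998, -0.001], [0.998, 0.061, -0.001], [-0.001, -0.001, -1.0]]
wrist_force: [0.1, -0.7, -2.8]
width: 0.0272
finger_force: 39.7
```

Call:
apply_moves(
  rows=[
    {"fingers":-1,"tx":0,"ty":-0.06,"tz":0,"rx":0,"ry":0,"rz":0},
    {"fingers":-1,"tx":0,"ty":-0.11,"tz":0,"rx":0,"ry":0,"rz":0},
    {"fingers":-1,"tx":0,"ty":-0.15,"tz":0,"rx":0,"ry":0,"rz":0},
    {"fingers":-1,"tx":0,"ty":-0.18,"tz":0,"rx":0,"ry":0,"rz":0},
    {"fingers":-1,"tx":0.02,"ty":-0.206,"tz":0,"rx":0,"ry":0,"rz":0},
    {"fingers":-1,"tx":0.06,"ty":-0.206,"tz":0,"rx":0,"ry":0,"rz":0},
    {"fingers":-1,"tx":0.1,"ty":-0.206,"tz":0,"rx":0,"ry":0,"rz":0},
    {"fingers":-1,"tx":0.12,"ty":-0.206,"tz":0,"rx":0,"ry":0,"rz":0},
  ],
)

```text
time_s: 27.88
tcp_pos: [0.5034, -0.1045, 0.1343]
tool_rot: [[-0.061, 0.998, -0.0], [0.998, 0.061, 0.0], [0.0, -0.0, -1.0]]
wrist_force: [0.1, 0.2, -2.6]
width: 0.0272
finger_force: 40.1
```

Call:
apply_moves(
  rows=[
    {"fingers":-1,"tx":0.03,"ty":0,"tz":0,"rx":0,"ry":0,"rz":0},
    {"fingers":-1,"tx":0.07,"ty":0,"tz":0,"rx":0,"ry":0,"rz":0},
    {"fingers":-1,"tx":0.12,"ty":0,"tz":0,"rx":0,"ry":0,"rz":0},
    {"fingers":-1,"tx":0.17,"ty":0,"tz":0,"rx":0,"ry":0,"rz":0},
    {"fingers":-1,"tx":0.21,"ty":0,"tz":0,"rx":0,"ry":0,"rz":0},
    {"fingers":-1,"tx":0.24,"ty":0,"tz":0,"rx":0,"ry":0,"rz":0},
    {"fingers":-1,"tx":0.26,"ty":0,"tz":0,"rx":0,"ry":0,"rz":0},
    {"fingers":-1,"tx":0.263,"ty":0,"tz":0,"rx":0,"ry":0,"rz":0},
  ],
)

```text
time_s: 28.55
tcp_pos: [0.6348, -0.1036, 0.1337]
tool_rot: [[-0.063, 0.998, -0.001], [0.998, 0.063, 0.0], [0.0, -0.001, -1.0]]
wrist_force: [0.8, -0.1, -3.3]
width: 0.0273
finger_force: 40.2
```

Call:
apply_moves(
  rows=[
    {"fingers":-1,"tx":0,"ty":0,"tz":0,"rx":0,"ry":0,"rz":0},
    {"fingers":-1,"tx":0,"ty":0,"tz":0,"rx":0,"ry":0,"rz":0},
    {"fingers":-1,"tx":0,"ty":0,"tz":0,"rx":0,"ry":0,"rz":0},
    {"fingers":-1,"tx":0,"ty":0,"tz":-0.01,"rx":0,"ry":0,"rz":0},
    {"fingers":-1,"tx":0,"ty":0,"tz":-0.02,"rx":0,"ry":0,"rz":0},
    {"fingers":-1,"tx":0,"ty":0,"tz":-0.03,"rx":0,"ry":0,"rz":0},
    {"fingers":-1,"tx":0,"ty":0,"tz":-0.03,"rx":0,"ry":0,"rz":0},
    {"fingers":-1,"tx":0,"ty":0,"tz":-0.03,"rx":0,"ry":0,"rz":0},
  ],
)

```text
time_s: 29.22
tcp_pos: [0.6336, -0.1034, 0.1188]
tool_rot: [[-0.062, 0.998, -0.002], [0.998, 0.062, 0.0], [0.001, -0.002, -1.0]]
wrist_force: [0.5, 0.6, -2.8]
width: 0.0273
finger_force: 40.1
```

Call:
apply_moves(
  rows=[
    {"fingers":-1,"tx":0.001,"ty":0,"tz":-0.003,"rx":0,"ry":0,"rz":0},
    {"fingers":-1,"tx":0.001,"ty":0,"tz":-0.006,"rx":0,"ry":0,"rz":0},
    {"fingers":-1,"tx":0.001,"ty":0,"tz":-0.009,"rx":0,"ry":0,"rz":0},
    {"fingers":-1,"tx":0.001,"ty":0,"tz":-0.012,"rx":0,"ry":0,"rz":0},
    {"fingers":-1,"tx":0.001,"ty":0,"tz":-0.015,"rx":0,"ry":0,"rz":0},
    {"fingers":-1,"tx":0.001,"ty":0,"tz":-0.017,"rx":0,"ry":0,"rz":0},
    {"fingers":-1,"tx":0.001,"ty":0,"tz":-0.019,"rx":0,"ry":0,"rz":0},
    {"fingers":-1,"tx":0.001,"ty":0,"tz":-0.02,"rx":0,"ry":0,"rz":0},
  ],
)

```text
time_s: 29.88
tcp_pos: [0.6347, -0.1035, 0.1096]
tool_rot: [[-0.062, 0.998, -0.0], [0.998, 0.062, 0.0], [0.0, -0.0, -1.0]]
wrist_force: [-0.0, -0.4, -2.5]
width: 0.0272
finger_force: 40.2
```

Call:
apply_moves(
  rows=[
    {"fingers":-1,"tx":0,"ty":0,"tz":0,"rx":0,"ry":0,"rz":0},
    {"fingers":-1,"tx":0,"ty":0,"tz":-0.001,"rx":0,"ry":0,"rz":0},
    {"fingers":-1,"tx":0,"ty":0,"tz":-0.001,"rx":0,"ry":0,"rz":0},
    {"fingers":-1,"tx":0,"ty":0,"tz":-0.002,"rx":0,"ry":0,"rz":0},
    {"fingers":-1,"tx":0,"ty":0,"tz":-0.002,"rx":0,"ry":0,"rz":0},
    {"fingers":-1,"tx":0,"ty":0,"tz":-0.002,"rx":0,"ry":0,"rz":0},
    {"fingers":-1,"tx":0,"ty":0,"tz":-0.002,"rx":0,"ry":0,"rz":0},
    {"fingers":-1,"tx":0,"ty":0,"tz":-0.002,"rx":0,"ry":0,"rz":0},
  ],
)

```text
time_s: 30.55
tcp_pos: [0.6348, -0.1036, 0.1089]
tool_rot: [[-0.062, 0.998, 0.0], [0.998, 0.062, -0.0], [-0.0, 0.0, -1.0]]
wrist_force: [0.0, -0.6, -2.4]
width: 0.0273
finger_force: 40.2
```

Call:
apply_moves(
  rows=[
    {"fingers":-1,"tx":0,"ty":0,"tz":-0.001,"rx":0,"ry":0,"rz":0},
    {"fingers":-1,"tx":0,"ty":0,"tz":-0.002,"rx":0,"ry":0,"rz":0},
    {"fingers":-1,"tx":0,"ty":0,"tz":-0.002,"rx":0,"ry":0,"rz":0},
    {"fingers":-1,"tx":0,"ty":0,"tz":-0.002,"rx":0,"ry":0,"rz":0},
    {"fingers":-0.2,"tx":0,"ty":0,"tz":-0.002,"rx":0,"ry":0,"rz":0},
    {"fingers":0.2,"tx":0,"ty":0,"tz":-0.002,"rx":0,"ry":0,"rz":0},
    {"fingers":0.6,"tx":0,"ty":0,"tz":-0.002,"rx":0,"ry":0,"rz":0},
    {"fingers":1,"tx":0,"ty":0,"tz":-0.002,"rx":0,"ry":0,"rz":0},
  ],
)

```text
time_s: 31.22
tcp_pos: [0.635, -0.1036, 0.108]
tool_rot: [[-0.062, 0.998, 0.001], [0.998, 0.062, -0.0], [-0.0, 0.001, -1.0]]
wrist_force: [-0.1, 0.9, 0.7]
width: 0.0691
finger_force: 0.0
```

Call:
apply_moves(
  rows=[
    {"fingers":1,"tx":0,"ty":0,"tz":0,"rx":0,"ry":0,"rz":0},
    {"fingers":1,"tx":0,"ty":0,"tz":0,"rx":0,"ry":0,"rz":0},
    {"fingers":1,"tx":0,"ty":0,"tz":0.03,"rx":0,"ry":0,"rz":0},
    {"fingers":1,"tx":0,"ty":0,"tz":0.08,"rx":0,"ry":0,"rz":0},
    {"fingers":1,"tx":0,"ty":0,"tz":0.14,"rx":0,"ry":0,"rz":0},
    {"fingers":1,"tx":0,"ty":0,"tz":0.2,"rx":0,"ry":0,"rz":0},
    {"fingers":1,"tx":0,"ty":0,"tz":0.26,"rx":0,"ry":0,"rz":0},
    {"fingers":1,"tx":0,"ty":0,"tz":0.3,"rx":0,"ry":0,"rz":0},
  ],
)

```text
time_s: 31.88
tcp_pos: [0.6354, -0.1037, 0.2618]
tool_rot: [[-0.062, 0.998, 0.005], [0.998, 0.062, -0.001], [-0.001, 0.005, -1.0]]
wrist_force: [0.5, -0.4, 1.3]
width: 0.0853
finger_force: 0.0
```

Call:
apply_moves(
  rows=[
    {"fingers":1,"tx":-0.04,"ty":0,"tz":0,"rx":0,"ry":0,"rz":0},
    {"fingers":1,"tx":-0.1,"ty":0,"tz":0,"rx":0,"ry":0,"rz":0},
    {"fingers":1,"tx":-0.16,"ty":0,"tz":0,"rx":0,"ry":0,"rz":0},
    {"fingers":1,"tx":-0.22,"ty":0,"tz":0,"rx":0,"ry":0,"rz":0},
    {"fingers":1,"tx":-0.28,"ty":0,"tz":0,"rx":0,"ry":0,"rz":0},
    {"fingers":1,"tx":-0.34,"ty":0,"tz":0,"rx":0,"ry":0,"rz":0},
    {"fingers":1,"tx":-0.4,"ty":0,"tz":0,"rx":0,"ry":0,"rz":0},
    {"fingers":1,"tx":-0.44,"ty":0,"tz":0,"rx":0,"ry":0,"rz":0},
  ],
)

```text
time_s: 32.55
tcp_pos: [0.4125, -0.1033, 0.2581]
tool_rot: [[-0.062, 0.998, 0.0], [0.998, 0.062, -0.0], [-0.0, 0.0, -1.0]]
wrist_force: [0.1, -0.8, -0.3]
width: 0.0857
finger_force: 0.0
```

```bash
python3 - <<'E'
from h import *
S,T=look('d2.png',(180,140,380,340))
for n,xy,z in(('amber',(.617,.166),.223),('clear',(.6225,.0762),.198),('aqua',(.628,-.0135),.173),('cobalt',(.634,-.1033),.148)): print(n,at(S,xy,z-.02,z+.01,.04),at(T,xy,z-.012,z+.01,.04))
print(at(T,(.445,-.302),.09,.14,.05))
E
```

```text
[ 0.4125 -0.1033  0.2581] 0.08574167316993293 [ 0.1 -0.8 -0.3]
amber (265, array([0.6196, 0.1672, 0.2145]), array([0.029, 0.035, 0.023])) (201, array([0.6176, 0.1661, 0.2181]), array([0.029, 0.034, 0.014]))
clear (466, array([0.6245, 0.0775, 0.1895]), array([0.042, 0.041, 0.023])) (448, array([0.6227, 0.0766, 0.1944]), array([0.041, 0.04 , 0.017]))
aqua (194, array([ 0.6313, -0.0132,  0.1642]), array([0.028, 0.028, 0.022])) (176, array([ 0.6283, -0.0139,  0.1683]), array([0.027, 0.025, 0.014]))
cobalt (198, array([ 0.6365, -0.1019,  0.1393]), array([0.032, 0.031, 0.023])) (192, array([ 0.6354, -0.1028,  0.1432]), array([0.03 , 0.028, 0.014]))Traceback (most recent call last):
  File "<stdin>", line 4, in <module>
  File "h.py", line 26, in at
    return len(q),((q.max(0)+q.min(0))/2).round(4),np.ptp(q,0).round(3) if len(q) else None
                    ~~~~~^^^
    return umr_maximum(a, axis, None, out, keepdims, initial, where)
ValueError: zero-size array to reduction operation maximum which has no identity
```

View pics/d2.png

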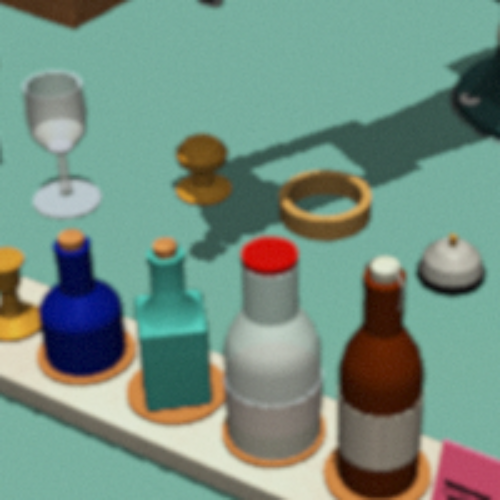

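All four stand within about 2 mm of their mat centres, at crop (82,340), (175,370), (270,420) and (380,450). The wineglass is upright at (62,150).

```bash
python3 -c "
from cell import workorder; print(workorder.finish_job())"
```

```text
the job is handed in; nothing more can be done
None
```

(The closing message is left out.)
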